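Set the magnetic stirrer to speed six and start it

TASK

The magnetic stirrer is idle with the last user's speed still set. Push its speed selector, the right-hand of the two knobs, round with a fingertip, click by click, to position six (counting the off stop as zero), and when it sits there press the start key fully in and take the hand away. Do not pinch or force the selector, leave the heat knob as it is, and do not disturb the beaker on the plate or anything else standing on the bench.

Things in the scene. Friction and masses are not known exactly. Their poses are not given: they have to be found in the camera images.
- stirrer: White hotplate stirrer, fixed, 310 mm deep, 250 mm wide. Origin: centre of underside; x away from its front, y to its left, z up. Its front is a control panel sloping 15 deg, front edge 52, rear edge 84 mm high, centre at (-95, 0, 68) mm; on it heat knob (y 75), speed selector (y -20), start key (y -92). Behind: housing 88 mm high with a square plate (180 mm, centre x 62 mm), top 106 mm high.
- speed (a joint): Selector angle, rad; 0 = off stop (pointer at 7 o'clock), grows clockwise seen from above, to 5.236. 11 sprung clicks 0.5236 apart, each with a black mark (0, 5, 10 longer): position six = 3.1416 (1 o'clock). Past midway it snaps to the next click by itself, before midway it springs back; else almost no friction. A click takes up to 0.07 N m (3.5 N at 20 mm). Starts at one of positions 0 to 3.
- speed_grip: The selector's black bar knob, right-hand of two. Origin: on its axis at the panel surface; z = axis, outward, square to the panel; x to the pointer end (white line on top). Round skirt 58 mm across, 6 mm high; on it a bar 52 mm long (x -27 to 25 mm; a show-only nose to 27.5), 12 mm thick (y -6 to 6), top 27 mm above the panel. A fingertip pushes the bar's side faces, 21 mm high.
- start_top (a point): Centre of the top of the start key: a round black push key of 22 mm diameter, its top 21 mm above the panel, in a round grey bezel 38 mm across and 12 mm high, right of the selector, 72 mm from its axis. z points outward, square to the panel; it is pushed in along -z.
- start (a joint): Travel of the start key in m: 0 released, 0.005 fully down. A spring returns it; fully down takes 4.5 N. It counts as pressed beyond 0.0035.
- heat_tip (a point): Pointer end, at the top, of the heat knob: a knob of the same shape as the selector, 95 mm left of it, turning smoothly; its axis is 25 mm from this point. To be left as it is.
- beaker: Glass beaker, 76 mm across, 95 mm high, loose on the stirrer's plate, a white stir bar in it. Origin: centre of its underside.
- dropper: Amber dropper bottle, 23 mm across, 94 mm high, standing right of the stirrer. Origin: centre of its underside.
- dish: Single Petri dish, 92 mm across, 16 mm high, lying in front of the stirrer. Origin: centre of its underside.
- dishes: Stack of four Petri dishes, 92 mm across, 64 mm high, left of the stirrer. Origin: centre of its underside.
- rack: Test-tube rack, 90 x 210 mm, with tubes to 108 mm height, left of the stirrer. Origin: centre of its underside.
- wash_bottle: White wash bottle, 68 mm across, 200 mm high with its bent spout, right of the stirrer. Origin: centre of its underside.
- marker: Marker pen, 120 mm long, 12 mm thick, lying in front of the stirrer. Origin: middle of its underside; x along it.
- slide_box: Paper box of slides, 78 x 29 x 55 mm high, right of the stirrer. Origin: centre of its underside.

How it is judged:
By the outcome, as a careful person would: the job done as asked, in the order asked, and still so for the second after the job is handed in, with the robot touching nothing.
It also fails if it takes over 51 s, if anything falls off the work surface, if the arm or the gripper's body presses on something with over 40 N, if the wrist force passes 120 N, or if a joint passes its speed limit or range.

ROBOT

A 6-joint arm with a two-finger parallel gripper is mounted at the origin on the work surface. World frame = base frame: x ahead of the robot, y to its left, z up, the work surface at z = 0. Lengths are in m, angles in rad, forces in N, time in s.
With the tool pointing down it reaches from about 0.425 to 0.95 m from the base axis. Payload 3.5 kg.
Tool frame: the origin (TCP) lies at the very end of the fingers, on their centre line; the grasp point (between the pads) lies 19 mm behind it; z points along the fingers, y is the line along which they close (so a half turn about z gives the same grasp; the last joint's range is limited). The gripper opens to 85 mm and grips with 20 to 120 N. Pads are 22 mm wide; open, the fingers measure 114 mm over their backs; the gripper's body (76 mm by 85 mm) begins 54 mm behind the grasp point. The pads swing forward as they close: fully open they stand 13 mm farther back than shut.
Start: joints at [1.086, 0.286, 1.577, -0, 1.279, -0.15], TCP at [0.222, 0.638, 0.231] pointing down, gripper open.
Joint ranges: [-2.77, 2.77], [-0.9, 2.22], [0.21, 2.48], [-1.53, 4.67], [0.24, 2.81], [-2.84, 2.84]. Speed limits (rad/s): [2.79, 2.79, 3.14, 3.14, 3.14, 3.14].

INTERFACE

Orientations are given as a unit quaternion [x, y, z, w].
In Python, from plant import ctrl gives the robot as it stands.
- The arm moves only by the tool carry_out, never from a script. Its argument "deltas" is one flat list of numbers, 6 for each row, row after row: the shift along the tool's x, y, z in m, then the turn, a rotation vector about the tool's x, y, z in rad. A call has 1 to 5 rows; each row is the pose to reach, as a shift and turn from the pose commanded when the call began, along the tool's axes at that moment; what a row does not reach only later rows make up. A row lasts 1/8 s, in which the tool goes at most 62.5 mm and 10.7 degrees, less where a joint would pass 70% of its speed; a pose out of reach is approached as far as the arm can. A call with a gripper value outside its range is refused whole. "grip" is the opening in per cent of the stroke, from 0 (shut) to 100 (fully open), set as the call begins (left out, the last holds). The fingers move at their own pace and stop on an object; "grip_force" is the grip in N (left out, the last holds). Time passes only in rows, so rows that repeat a pose let the fingers close. It gives the time, the measured TCP pose, the force, the opening and the grip force at its end, in the units of the state.
- ctrl.get_state(): the state, without advancing time (a new reading comes with each control period).
- ctrl.read_camera(name): name is "scene" or "side" or "wrist"; returns (picture, depth): 400x640x3 uint8, red, green, blue; 400x640 float32, m along the optical axis (not along the pixel's ray), 0 where there is no reading.
- ctrl.camera_model(name): a dict with "intrinsics" (3x3 intrinsics, pixels), "extrinsics" (4x4, takes a point from world to camera coordinates); the wrist camera has in their place "hand_eye" (4x4, takes a point from camera to tool coordinates, whose origin is the TCP and whose axes are the flange's). Camera axes: x right, y down, z forward; pixel columns grow to the right and rows downward; lengths in m; the calibration is good to about 2 mm. The wrist camera is an equidistant fisheye: a pixel r from the principal point sees the ray r / f radians off the axis. A picture is of the moment at which its call begins: read the wrist's pose just before it. camera_model takes no time and is no camera call.
- ctrl.sign_off(): hands the job in; it is judged then, once.
Trained networks look in the newest picture that a camera, given by its name, has taken for a name from the list of things; names that differ only in an ending like _2 or _b are one class to them, and where a whole thing is asked for, a point or a joint stands for the part that bears it (a point fixed in the world has none). Each returns a list of dicts, best first, with "score" (0 to 1); they miss things now and then, are a little off and sometimes report something else, mostly with a low value. They report only what shows in the picture. A call takes as long as a camera call.
- ctrl.find_in(camera, query): "uv" ([column, row] in pixels, amid what is visible of it).
The state is a dict: "time": time; "qpos": joint angles; "dq": joint speeds; "joint_efforts": joint torques, N m; "eef_pos": TCP position; "tcp_rot": TCP orientation; "contact_force": force on the tool from outside, world axes, zero at the start; "wrist_torque": the same for the moment, N m; "opening": opening from 0.0 (shut) to 1.0 (fully open); "finger_force": force on a finger pad.
Only numpy, scipy, OpenCV 4.12 (cv2) and the standard library are available. Lean on these libraries where they do the work, as an engineer would, in place of code of your own. Each camera call takes 0.05 s, during which the arm holds its last target. There are 200 camera calls.

## Working session

There is one attempt and no reset: what is moved stays moved. The work goes in short steps, Python scripts to look and compute and a tool call to move; the robot and the scene stay as the last step left them, time stands still between calls to the robot, and variables do not carry over. Pictures are saved under pics/ and viewed, at most 10 in all, crops included, and the job is handed in when it is done.

Besides the shell and the picture viewer there is one more tool, called after "Emit:" as name(argument=value, ...) on one line, values as JSON. carry_out: Moves the arm, as the interface text tells. Its arguments: {"type":"object","properties":{"deltas":{"type":"array"},"grip":{"type":"number"},"grip_force":{"type":"number"}},"required":["deltas"]}

```bash
mkdir -p pics
cat > h.py <<'E'
import numpy as np, cv2
from plant import ctrl
from scipy.spatial.transform import Rotation as R
def px2w(cam,uv,depth,z=None):
    m=ctrl.camera_model(cam);K=np.array(m["intrinsics"]);T=np.linalg.inv(np.array(m["extrinsics"]))
    d=depth
    p=np.linalg.inv(K)@np.array([uv[0],uv[1],1])*d
    return (T@np.r_[p,1])[:3]
def w2px(cam,p):
    m=ctrl.camera_model(cam);K=np.array(m["intrinsics"]);c=np.array(m["extrinsics"])@np.r_[p,1]
    q=K@c[:3];return q[:2]/q[2]
E
python3 - <<'E'
from h import *
for c in("scene","side"):
    im,d=ctrl.read_camera(c);cv2.imwrite(f"pics/{c}.png",im[...,::-1]);np.savez(f"pics/{c}.npz",im=im,d=d)
    for q in("stirrer","speed_grip","start_top","heat_tip","beaker","dropper","wash_bottle","dish","marker","slide_box"):
        r=ctrl.find_in(c,q)[:2]
        for f in r:
            u,v=f["uv"];dd=d[int(v),int(u)]
            print(c,q,np.round(f["uv"],1),round(f["score"],2),px2w(c,(u,v),dd).round(3))
print(ctrl.get_state())
m=ctrl.camera_model("wrist");print(m)
E
```

```text
scene stirrer [325.2 236.7] 0.89 [0.647 0.098 0.107]
scene stirrer [371.5 302.8] 0.56 [0.644 0.28  0.101]
scene speed_grip [342.  193.8] 0.68 [0.545 0.011 0.081]
scene heat_tip [370.6 214.5] 0.57 [0.516 0.093 0.075]
scene heat_tip [306.  222.9] 0.3 [0.668 0.048 0.114]
scene beaker [303.3 225.3] 0.66 [0.676 0.049 0.112]
scene dropper [288.9 175.5] 0.66 [ 0.62  -0.125  0.049]
scene dropper [260.9 156.5] 0.63 [ 0.655 -0.21   0.057]
scene wash_bottle [253.  188.3] 0.64 [ 0.73  -0.088  0.134]
scene dish [394.1 190.7] 0.92 [0.402 0.043 0.015]
scene marker [343.4 166.5] 0.66 [ 0.472 -0.094  0.011]
scene marker [326.7 238.1] 0.54 [0.646 0.103 0.107]
scene slide_box [262.1 160.1] 0.73 [ 0.654 -0.21   0.041]
side stirrer [317.3 206.6] 0.87 [ 0.583 -0.001  0.075]
side speed_grip [300.2 214.8] 0.91 [0.537 0.001 0.071]
side start_top [326.2 220.9] 0.58 [ 0.559 -0.069  0.088]
side heat_tip [273.1 200.2] 0.93 [0.507 0.067 0.088]
side beaker [336.4 147.1] 0.93 [0.669 0.038 0.184]
side dropper [364.6 240.6] 0.53 [ 0.612 -0.135  0.05 ]
side dropper [326.7 220. ] 0.27 [ 0.56  -0.069  0.09 ]
side wash_b
[... 860 characters left out ...]
, 'contact_force': array([0.81753913, 0.49476422, 0.16907038]), 'wrist_torque': array([0.00310553, 0.00599592, 0.03479641]), 'finger_force': 0.0, 'opening': 0.9977015356528222}
{'intrinsics': array([[309.70691629,   0.        , 318.93537779],
       [  0.        , 309.70691629, 202.15523655],
       [  0.        ,   0.        ,   1.        ]]), 'hand_eye': array([[ 1.21530488e-04, -9.60688589e-01, -2.77628206e-01,
         7.02871112e-02],
       [ 9.99999711e-01, -9.14277571e-05,  7.54116664e-04,
        -7.89325696e-04],
       [-7.49854198e-04, -2.77628217e-01,  9.60688301e-01,
        -1.42623378e-01],
       [ 0.00000000e+00,  0.00000000e+00,  0.00000000e+00,
         1.00000000e+00]])}
```

View pics/scene.png

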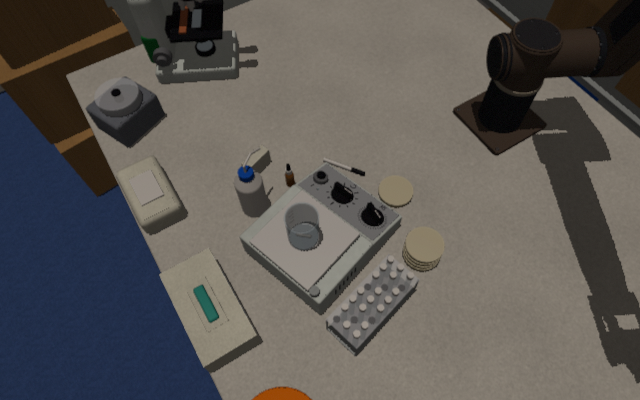

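View pics/side.png

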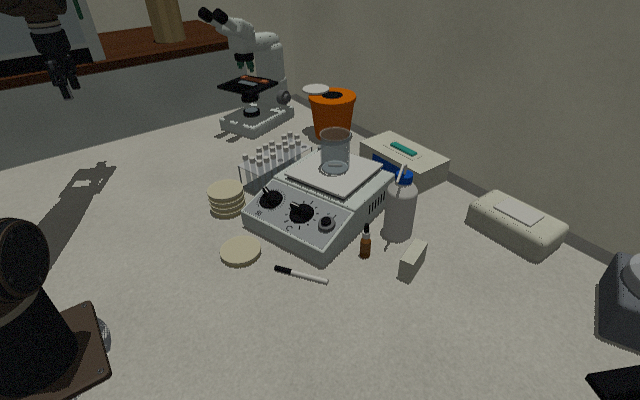

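The scene picture shows the stirrer centred near (325,237), the speed knob near (342,194) and the heat knob near (371,214). In the side picture the speed knob is at (300,213) and the start key at (326,221). The stirrer is yawed about 17°. I'll move over it with the fingers shut and look with the wrist camera.

Emit:
carry_out(deltas=[-0.04,-0.044,-0.002,0,0,0,-0.08,-0.088,-0.004,0,0,0,-0.12,-0.132,-0.006,0,0,0,-0.16,-0.176,-0.008,0,0,0,-0.2,-0.22,-0.01,0,0,0], grip=0, grip_force=20)

```text
time: 1.72
eef_pos: [0.3388, 0.3623, 0.2417]
tcp_rot: [0.166, 0.986, 0.0, 0.0]
contact_force: [1.1, -0.4, 0.4]
opening: 0.004
finger_force: 0.0
```

Emit:
carry_out(deltas=[-0.04,-0.044,-0.002,0,0,0,-0.08,-0.088,-0.004,0,0,0,-0.12,-0.132,-0.006,0,0,0,-0.16,-0.176,-0.008,0,0,0,-0.2,-0.22,-0.01,0,0,0])

```text
time: 2.35
eef_pos: [0.4555, 0.0887, 0.2519]
tcp_rot: [0.167, 0.986, 0.0, 0.001]
contact_force: [0.3, 0.2, 0.7]
opening: -0.002
finger_force: 0.0
```

Emit:
carry_out(deltas=[-0.024,-0.025,0,0,0,-0.16,-0.048,-0.05,0,0,0,-0.32,-0.072,-0.071,0,0,0,-0.48,-0.072,-0.071,0,0,0,-0.62,-0.072,-0.071,0,0,0,-0.62])

```text
time: 2.98
eef_pos: [0.4997, -0.0006, 0.2513]
tcp_rot: [-0.141, 0.99, 0.0, -0.0]
contact_force: [-0.5, -0.1, -0.4]
opening: -0.001
finger_force: 0.0
```

```bash
cat >> h.py <<'E'
def wcam():
    m=ctrl.camera_model("wrist");s=ctrl.get_state()
    T=np.eye(4);T[:3,:3]=R.from_quat(s["tcp_rot"]).as_matrix();T[:3,3]=s["eef_pos"]
    return np.array(m["intrinsics"]),T@np.array(m["hand_eye"])
def wray(K,uv):
    a=np.array([(uv[0]-K[0,2])/K[0,0],(uv[1]-K[1,2])/K[1,1]]);r=np.hypot(*a)
    return np.r_[a/max(r,1e-9)*np.sin(r),np.cos(r)]
def wpt(K,T,uv,d):
    r=wray(K,uv);return (T@np.r_[r/r[2]*d,1])[:3]
def wproj(K,T,p):
    c=(np.linalg.inv(T)@np.r_[p,1])[:3];n=np.hypot(*c[:2]);th=np.arctan2(n,c[2])
    return K[:2,2]+K[0,0]*th*c[:2]/n
E
python3 - <<'E'
from h import *
s=ctrl.get_state();print(s["time"],s["eef_pos"],s["tcp_rot"],s["qpos"].round(3),s["opening"])
K,T=wcam();im,d=ctrl.read_camera("wrist");cv2.imwrite("pics/w1.png",im[...,::-1]);np.savez("pics/w1.npz",im=im,d=d,K=K,T=T)
for q in("stirrer","speed_grip","start_top","heat_tip"):
    for f in ctrl.find_in("wrist",q)[:2]:
        u,v=f["uv"];print(q,np.round(f["uv"],1),round(f["score"],2),wpt(K,T,(u,v),d[int(v),int(u)]).round(4))
E
```

```text
2.975 [ 0.49968794 -0.00055505  0.25134039] [-1.40969804e-01  9.90013895e-01  1.76478602e-05 -3.84596897e-05] [-0.204 -0.124  1.977  0.     1.289 -2.058] -0.000983433940625262
stirrer [338.3 218.2] 0.76 [0.527  0.0277 0.0914]
speed_grip [313.1 219.8] 0.76 [0.5349 0.0029 0.0942]
speed_grip [250.8 221.7] 0.48 [ 0.5577 -0.0597  0.0888]
start_top [249.6 219.2] 0.62 [ 0.5557 -0.0617  0.0879]
heat_tip [397.8 219.4] 0.64 [0.5102 0.0881 0.0942]
heat_tip [337.7 219.6] 0.34 [0.528  0.0272 0.0934]
```

View pics/w1.png

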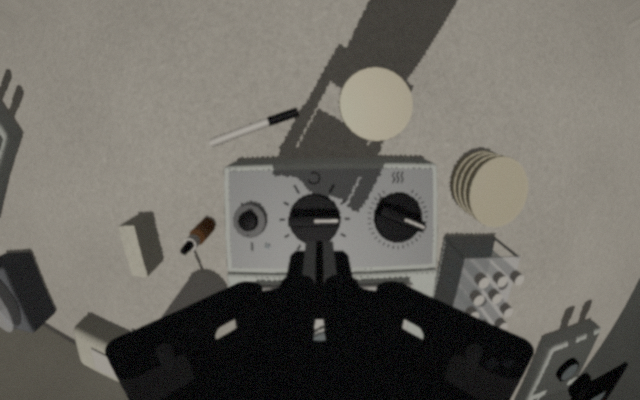

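The wrist view is upside down: the panel front is at the top. The selector is at (315,218) with its white line pointing to image right, which is about 9 o'clock, so position 2. The start key is at (250,219) and the heat knob at (399,217). Next I'll fit the panel plane and the knob poses from depth.

```bash
cat > fit.py <<'E'
from h import *
def fit(name):
    z=np.load(name);d,K,T,im=z["d"],z["K"],z["T"],z["im"]
    vs,us=np.mgrid[140:300,200:460]
    P=np.array([wpt(K,T,(u,v),d[v,u]) for u,v in zip(us.ravel(),vs.ravel()) if d[v,u]>0]);
    C=np.array([im[v,u] for u,v in zip(us.ravel(),vs.ravel()) if d[v,u]>0]).astype(int)
    return P,C,K,T
if __name__=="__main__":
    P,C,K,T=fit("pics/w1.npz")
    yaw=np.radians(16.5)
    for it in range(4):
        n=np.array([-np.sin(np.radians(15))*np.cos(yaw),-np.sin(np.radians(15))*np.sin(yaw),np.cos(np.radians(15))])
        if it==0: c=np.array([0.535,0.003,0.068])
        ex=np.array([np.cos(yaw)*np.cos(np.radians(15)),np.sin(yaw)*np.cos(np.radians(15)),np.sin(np.radians(15))]);ey=np.cross(n,ex)
        h=(P-c)@n; x=(P-c)@ex; y=(P-c)@ey
        near=(abs(x)<.05)&(y>-.11)&(y<.13)
        m=near&(abs(h)<.006)
        A=np.c_[P[m][:,:2],np.ones(m.sum())];s=np.linalg.lstsq(A,P[m][:,2],rcond=None)[0]
        nn=np.r_[-s[:2],1];nn/=np.linalg.norm(nn)
        c=c+n*np.median(h[m])
        g=[]
        for (lo,hi,y0) in((.019,.031,0),(.019,.031,.095),(.016,.024,-.072)):
            k=near&(h>lo)&(h<hi)&(abs(y-y0)<.033)
            q=np.c_[x[k],y[k]];r=cv2.minAreaRect((q*1000).astype(np.float32))
            g.append((k.sum(),q.mean(0),r,np.median(h[k])))
        a,b=g[0][1],g[1][1]
    print("plane n",nn,"tilt",np.degrees(np.arccos(nn[2])),"yaw",np.degrees(np.arctan2(-nn[1],-nn[0])),"std",np.std(h[m]),"c",c)
    for i in g: print(i)
    k=(h<.006)&(h>-.006)&near
    # panel outline in ex/ey, dark skirt
    pan=(abs(h)<.004)
    print("panel extents y",np.percentile(y[pan],[.5,99.5]),"x",np.percentile(x[pan],[.5,99.5]))
    dark=(C.sum(1)<75)&(abs(x)<.035)&(abs(y)<.035)
    print(cv2.minEnclosingCircle((np.c_[x,y][dark&(h<.010)]*1000).astype(np.float32)),dark.sum())
    white=(C.min(1)>120)&(h>.02)&(abs(x)<.035)&(abs(y)<.035);print("line",white.sum(),np.c_[x,y][white].mean(0) if white.any() else 0)
    # height map of region
    H=np.full((12,36),np.nan)
    for i in range(12):
        for j in range(36):
            k=(abs(x-(.033-.006*i))<.003)&(abs(y-(.125-.006*j))<.003)
            if k.any():H[i,j]=np.median(h[k])*1000
    for r in H: print(" ".join("%3.0f"%v if v==v else "  ." for v in r))
E
python3 fit.py
```

```text
plane n [-0.25164746 -0.08261768  0.9642862 ] tilt 15.35878057749324 yaw 18.175383083962178 std 0.0018234704535590957 c [0.53547797 0.00314158 0.06613958]
(np.int64(606), array([0.00752703, 0.00021761]), ((7.542450904846191, 0.8019657135009766), (53.994503021240234, 11.635552406311035), 89.72095489501953), np.float64(0.02677995370363201))
(np.int64(550), array([0.00604768, 0.09356808]), ((6.693073272705078, 95.32106018066406), (54.962772369384766, 12.842480659484863), 67.7068862915039), np.float64(0.02703919094046961))
(np.int64(306), array([ 0.00833458, -0.07057381]), ((8.313882827758789, -71.17481231689453), (21.661418914794922, 20.563777923583984), 43.014305114746094), np.float64(0.020273271012723824))
panel extents y [-0.10246754  0.1436109 ] x [-0.05484118  0.0912622 ]
((2.620938539505005, 0.9244184494018555), 25.904190063476562) 4318
line 54 [0.00754387 0.01311855]
  1   1   0   1   6   5   6   2   0   0   0  -0  -0  -0  -0   0   0  -0   1   5   6   6   6   1   0  -0  -0  -0   0  -1  -0   0  -0  -1  -1  -0
  0   0   6   6   6   6   6   6   4   0   0   0   0  -0  -0   0  -0   0 
[... 811 characters left out ...]
   6   6   6   7   3   0  -0  -0  -0  -0   0  -0   4   5   6   6   6   6   6   5  -0   0  -1  -0  -1  -0   0  11  11  10  -1
  0   1   3   6   6   6   6   6   1  -0  -0   0  -0   0   0   0   0  -0   3   6   6   6   6   5  -0  -0  -0  -0  -0  -1  -1  -1  -0  -1  -0  -0
  0   0   0   0   3   5   2   0   0  -0   0   0   0  -0   0   0   0   0   0   0   1   0   1  -0  -0  -0  -0  -0  -0  -0  -0  -0  -0  -0  -0  -1
  1   1   0   0   0  -0   0  -0   0  -0   0   0   0  -0   0  -0   0   0   0   0  -0  -0  -0  -0   0  -0  -0  -0  -1  -0  -0  -0  -0  -1  -1  -0
  0   1   0   0   0   1   0   0   0   0  -0   0   0   0   0  -0  -0   0  -0  -0  -0  -0  -0  -0  -0  -0  -1  -0  -0  -1  -0  -1  -1  -0  -1  -0
```

```bash
cat > pf.py <<'E'
from h import *
y,a=np.radians(17.0),np.radians(15.0)
n=np.array([-np.sin(a)*np.cos(y),-np.sin(a)*np.sin(y),np.cos(a)])
ex=np.array([np.cos(y)*np.cos(a),np.sin(y)*np.cos(a),np.sin(a)]);ey=np.cross(n,ex)
F=np.c_[ex,ey,n]
y0=np.radians(16.5);e0=np.array([np.cos(y0)*np.cos(a),np.sin(y0)*np.cos(a),np.sin(a)])
O=np.array([0.53548,0.00314,0.06614])+.0075*e0+.0006*ey
def finger(deg,r,s,h):  # deg: knob angle in degrees, 0 = 7 o'clock
    f=np.radians(150-deg);u=np.array([np.cos(f),np.sin(f),0]);t=np.array([u[1],-u[0],0])
    p=O+F@(r*u-s*t+np.array([0,0,h]));return p,F@np.c_[-t,u,[0,0,-1]]
def delta(p,Rt):
    s=ctrl.get_state();Rc=R.from_quat(s["tcp_rot"])
    return np.r_[Rc.inv().apply(p-s["eef_pos"]),(Rc.inv()*R.from_matrix(Rt)).as_rotvec()].round(4)
def inpanel():
    s=ctrl.get_state();Rc=R.from_quat(s["tcp_rot"]).as_matrix()
    q=F.T@(s["eef_pos"]-O);x=F.T@Rc[:,0];z=F.T@Rc[:,2]
    return q.round(4),"toolx deg",np.degrees(np.arctan2(x[1],x[0])).round(2),"z",z.round(3),"F",(F.T@s["contact_force"]).round(2),s["time"]
E
python3 -c "
from pf import *
print(delta(*finger(54,.020,.017,.060)),delta(*finger(54,.020,.017,.012)),inpanel(),O)"
```

```text
[-0.0085  0.0111  0.1303  0.0121 -0.2615 -0.1159] [-0.0209  0.0112  0.1767  0.0121 -0.2615 -0.1159] (array([0.0064, 0.0072, 0.1881]), 'toolx deg', np.float64(179.3), 'z', array([-0.259, -0.   , -0.966]), 'F', array([-1.05, -0.37, -0.72]), 3.225) [0.54225069 0.00577132 0.06808114]
```

Emit:
carry_out(deltas=[-0.001,0.003,0.032,0.003,-0.065,-0.029,-0.002,0.006,0.065,0.006,-0.13,-0.058,-0.003,0.009,0.098,0.009,-0.195,-0.087,-0.003,0.011,0.13,0.012,-0.261,-0.116,-0.003,0.011,0.13,0.012,-0.261,-0.116])

```text
time: 3.85
eef_pos: [0.4963, 0.0121, 0.1181]
tcp_rot: [-0.197, 0.972, 0.014, 0.126]
contact_force: [0.4, -0.6, -0.1]
opening: 0.005
finger_force: 0.0
```

```bash
python3 -c "
from pf import *
print(delta(*finger(54,.020,.023,.012)),delta(*finger(54,.020,.017,.012)),inpanel())
im,d=ctrl.read_camera('wrist');cv2.imwrite('pics/w2.png',im[...,::-1])
print(ctrl.get_state()['qpos'])"
```

```text
[-0.0029 -0.0025  0.0472  0.0047 -0.0069 -0.0014] [-0.0089 -0.0025  0.0472  0.0047 -0.0069 -0.0014] (array([-0.0278,  0.0195,  0.0593]), 'toolx deg', np.float64(-174.08), 'z', array([-0.007,  0.004, -1.   ]), 'F', array([ 0.17, -0.68, -0.1 ]), 3.85)
[-0.24958507 -0.11326806  2.23808479  0.18704644  0.80402901 -2.3368459 ]
```

View pics/w2.png

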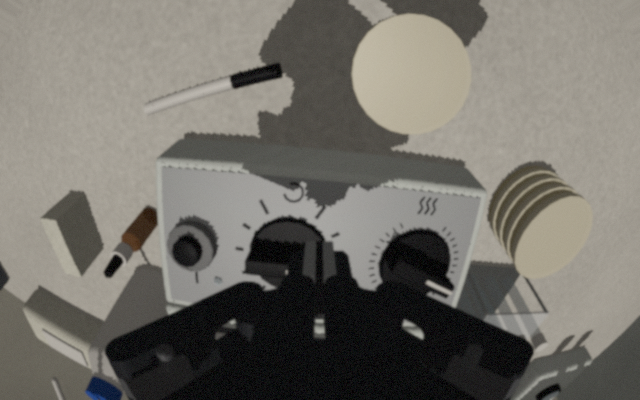

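The fingertip at (320,260) is over the front side of the bar's pointer half, clear of the heat knob at (420,262). I'll descend with about 6 mm of clearance.

Emit:
carry_out(deltas=[-0.003,-0.0025,0.012,0.005,-0.007,-0.001,-0.003,-0.0025,0.024,0.005,-0.007,-0.001,-0.003,-0.0025,0.036,0.005,-0.007,-0.001,-0.003,-0.0025,0.047,0.005,-0.007,-0.001,-0.003,-0.0025,0.047,0.005,-0.007,-0.001])

```text
time: 4.53
eef_pos: [0.5139, 0.0139, 0.0753]
tcp_rot: [-0.198, 0.971, 0.011, 0.132]
contact_force: [-0.3, -0.5, -0.2]
opening: -0.002
finger_force: 0.0
```

```bash
python3 -c "
from pf import *
print(delta(*finger(54,.020,.017,.012)),inpanel())"
```

```text
[-0.0032  0.0017  0.0014 -0.003   0.0041  0.0012] (array([-0.022 ,  0.0161,  0.0134]), 'toolx deg', np.float64(-173.93), 'z', array([ 0.004, -0.003, -1.   ]), 'F', array([-0.46, -0.36, -0.07]), 4.525)
```

Emit:
carry_out(deltas=[-0.002,0.001,0.001,0,0,0,-0.003,0.002,0.001,0,0,0,-0.003,0.002,0.001,0,0,0])

```text
time: 4.9
eef_pos: [0.5171, 0.0167, 0.077]
tcp_rot: [-0.198, 0.971, 0.011, 0.134]
contact_force: [-0.2, 0.5, -0.4]
opening: -0.0
finger_force: 0.0
```

```bash
python3 -c "
from pf import *
print(delta(*finger(54,.020,.017,.012)),inpanel())
for i in range(1,6):
    a=np.radians(6*i); print((-.02*np.sin(a)-.017*(1-np.cos(a))).round(4),(.02*(np.cos(a)-1)+.017*np.sin(a)).round(4),a.round(3))"
```

```text
[ 0.0011  0.0004  0.002  -0.0052  0.0071  0.0018] (array([-0.0178,  0.0178,  0.014 ]), 'toolx deg', np.float64(-173.9), 'z', array([ 0.008, -0.004, -1.   ]), 'F', array([-0.08,  0.57, -0.36]), 4.9)
-0.0022 0.0017 0.105
-0.0045 0.0031 0.209
-0.007 0.0043 0.314
-0.0096 0.0052 0.419
-0.0123 0.0058 0.524
```

Emit:
carry_out(deltas=[-0.002,0.002,0,0,0,0.105,-0.0045,0.003,0,0,0,0.209,-0.007,0.0045,0,0,0,0.314,-0.0095,0.005,0,0,0,0.419,-0.0125,0.006,0,0,0,0.524])

```text
time: 5.52
eef_pos: [0.5257, 0.027, 0.0799]
tcp_rot: [0.062, 0.989, 0.045, 0.126]
contact_force: [-0.7, 0.2, -0.4]
opening: 0.002
finger_force: 0.0
```

```bash
python3 -c "
from pf import *
print(delta(*finger(84,.020,.017,.012)),inpanel())
K,T=wcam();im,d=ctrl.read_camera('wrist');cv2.imwrite('pics/w3.png',im[...,::-1]);np.savez('pics/w3.npz',im=im,d=d,K=K,T=T)
im,d=ctrl.read_camera('side');cv2.imwrite('pics/s3.png',cv2.resize(im[150:280,220:400,::-1],(720,520)))"
```

```text
[ 0.0011 -0.0004  0.0019 -0.0009  0.0083 -0.0025] (array([-0.0063,  0.0251,  0.0139]), 'toolx deg', np.float64(155.86), 'z', array([ 0.007, -0.004, -1.   ]), 'F', array([-0.72,  0.42, -0.19]), 5.525)
```

View pics/w3.png

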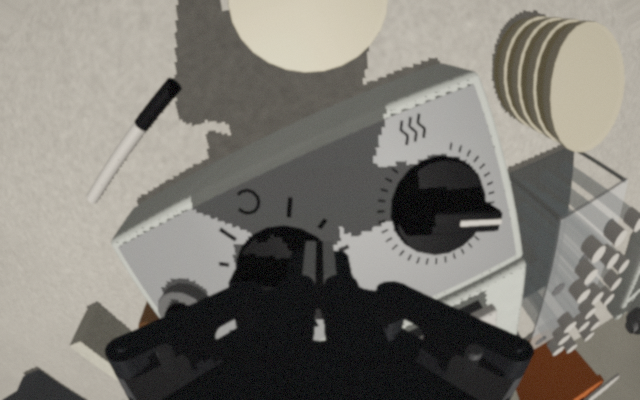

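The finger at (318,262) still lies along the bar and the contact force is about zero, which fits the knob having snapped ahead. The heat knob at (440,205) is untouched. I'll push the next two clicks.

Emit:
carry_out(deltas=[-0.002,0.002,0.001,0,0.004,0.105,-0.004,0.003,0.001,0,0.007,0.209,-0.0065,0.0045,0.001,0,0.007,0.314,-0.009,0.005,0.001,0,0.007,0.419,-0.0115,0.0055,0.001,0,0.007,0.524])

```text
time: 6.25
eef_pos: [0.5374, 0.031, 0.0821]
tcp_rot: [0.315, 0.94, 0.076, 0.107]
contact_force: [-0.1, 0.4, -0.5]
opening: -0.004
finger_force: 0.0
```

```bash
python3 -c "
from pf import *
print(delta(*finger(114,.020,.017,.012)),inpanel())"
```

```text
[ 0.0001 -0.0001  0.0009  0.0014  0.0007 -0.0007] (array([0.0063, 0.0255, 0.0129]), 'toolx deg', np.float64(125.96), 'z', array([ 0.002,  0.   , -1.   ]), 'F', array([-0.05,  0.42, -0.47]), 6.25)
```

Emit:
carry_out(deltas=[-0.002,0.002,0,0,0,0.105,-0.0045,0.003,0,0,0,0.209,-0.007,0.0045,0,0,0,0.314,-0.0095,0.005,0,0,0,0.419,-0.0125,0.006,0,0,0,0.524])

```text
time: 6.88
eef_pos: [0.5506, 0.0281, 0.0853]
tcp_rot: [0.548, 0.826, 0.101, 0.083]
contact_force: [-0.5, 0.6, 0.2]
opening: -0.0
finger_force: 0.0
```

```bash
python3 -c "
from pf import *
print(delta(*finger(144,.020,.017,.012)),inpanel())
im,d=ctrl.read_camera('side');cv2.imwrite('pics/s4.png',cv2.resize(im[150:280,220:400,::-1],(720,520)))"
```

```text
[ 0.0001 -0.0004  0.0009  0.0015 -0.0001 -0.001 ] (array([0.0185, 0.0189, 0.0129]), 'toolx deg', np.float64(95.94), 'z', array([ 0.002,  0.   , -1.   ]), 'F', array([-0.23,  0.73,  0.27]), 6.875)
```

View pics/s4.png

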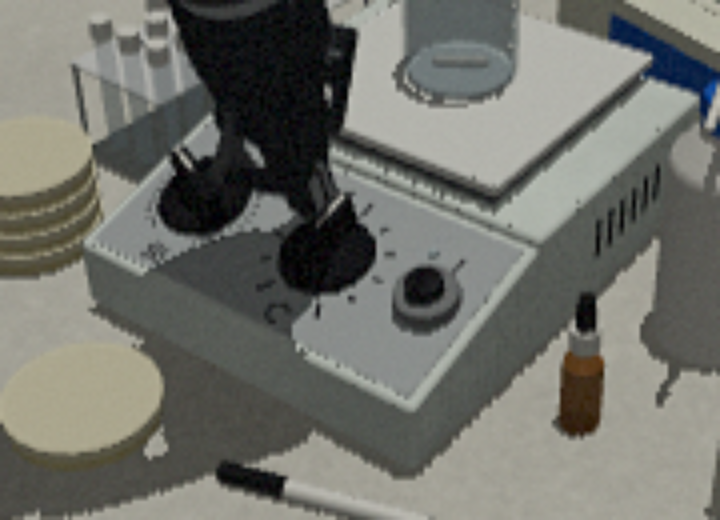

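The selector's white line at (340,215) is at 12 o'clock, which is position 5, with the finger behind it. Everything else is undisturbed. Now the last click.

Emit:
carry_out(deltas=[-0.002,0.002,0,0,0,0.105,-0.0045,0.003,0,0,0,0.209,-0.007,0.0045,0,0,0,0.314,-0.0095,0.005,0,0,0,0.419,-0.0125,0.006,0,0,0,0.524])

```text
time: 7.55
eef_pos: [0.5607, 0.0189, 0.0871]
tcp_rot: [0.743, 0.657, 0.119, 0.054]
contact_force: [0.8, -0.2, 0.1]
opening: 0.0
finger_force: 0.0
```

```bash
python3 -c "
from pf import *
print(delta(*finger(174,.020,.017,.012)),inpanel())"
```

```text
[ 0.     -0.0006  0.0008  0.0011 -0.0009 -0.0003] (array([0.0257, 0.0071, 0.0128]), 'toolx deg', np.float64(65.98), 'z', array([ 0.001,  0.   , -1.   ]), 'F', array([ 0.74, -0.39, -0.09]), 7.55)
```

Emit:
carry_out(deltas=[0.003,0,0,0,0,0,0.006,0,0,0,0,0,0.006,0,-0.03,0,0,0,0.006,0,-0.07,0,0,0,0.006,0,-0.1,0,0,0])

```text
time: 8.18
eef_pos: [0.5365, 0.0174, 0.1859]
tcp_rot: [0.742, 0.658, 0.12, 0.055]
contact_force: [0.3, 0.6, -0.1]
opening: -0.001
finger_force: 0.0
```

```bash
python3 -c "
from pf import *
print(inpanel(),ctrl.get_state()['qpos'])
for i in (20,30,40): 
    p=O+F@np.array([0,-.072,.021+i/1e3]);print(delta(p,R.from_quat(ctrl.get_state()['tcp_rot']).as_matrix()))
K,T=wcam();im,d=ctrl.read_camera('wrist');cv2.imwrite('pics/w5.png',im[...,::-1]);np.savez('pics/w5.npz',im=im,d=d,K=K,T=T)"
```

```text
(array([0.0284, 0.0128, 0.1144]), 'toolx deg', np.float64(66.14), 'z', array([ 0.003, -0.   , -1.   ]), 'F', array([ 0.4 ,  0.54, -0.26]), 8.175) [-0.21782699 -0.11360581  2.10757823  0.16183623  0.92247399 -0.18136006]
[-0.0891  0.0081  0.0733 -0.      0.     -0.    ]
[-0.0891  0.0081  0.0633 -0.      0.     -0.    ]
[-0.0891  0.0082  0.0533 -0.      0.     -0.    ]
```

View pics/w5.png

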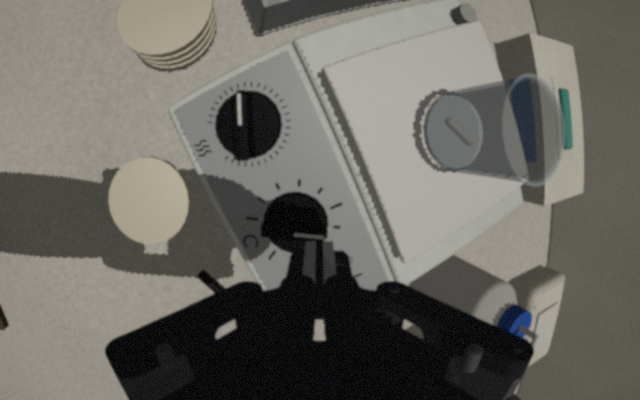

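The white line at (308,237) points roughly to 1 o'clock, and the heat knob's line at (239,108) is as before. I'll check the angles numerically.

```bash
cat > chk.py <<'E'
from pf import *
import sys
z=np.load(sys.argv[1]);d,K,T,im=z["d"],z["K"],z["T"],z["im"].astype(int)
def line(c0,name):
    Q=[];W=[]
    for v in range(60,330):
        for u in range(150,450):
            if d[v,u]<=0: continue
            p=F.T@(wpt(K,T,(u,v),d[v,u])-O)-c0
            if np.hypot(*p[:2])<.030 and .019<p[2]<.032:
                Q.append(p[:2])
                if im[v,u].min()>110: W.append(p[:2])
    Q=np.array(Q);W=np.array(W)
    print(name,len(Q),cv2.minAreaRect((Q*1000).astype(np.float32)),len(W))
    if len(W)>5:
        w=W.mean(0);e=np.linalg.svd(W-w)[2][0];e*=np.sign(e@w)
        print(" line mean",w.round(4),"knob deg by mean",(150-np.degrees(np.arctan2(w[1],w[0])))%360,"by dir",(150-np.degrees(np.arctan2(e[1],e[0])))%360)
line(np.zeros(3),"speed");line(np.array([0,.095,0]),"heat")
E
python3 chk.py pics/w1.npz; python3 chk.py pics/w5.npz
```

```text
speed 606 ((0.0478520393371582, 0.258148193359375), (53.990909576416016, 11.635622024536133), 89.23796844482422) 74
 line mean [0.0004 0.0131] knob deg by mean 61.92826710821173 by dir 59.10033554578138
heat 550 ((-0.00807952880859375, -0.22327041625976562), (54.96955871582031, 12.841448783874512), 67.22491455078125) 55
 line mean [0.0049 0.0114] knob deg by mean 83.07385273678534 by dir 82.47455290929337
speed 1014 ((1.1625404357910156, 0.3676128387451172), (12.378901481628418, 54.16786193847656), 60.52984619140625) 0
heat 1145 ((0.3664860725402832, -0.15379714965820312), (54.3354377746582, 12.770297050476074), 67.63019561767578) 117
 line mean [0.0049 0.0116] knob deg by mean 83.03357331923216 by dir 82.30374611484106
```

The selector reads 180°, which is position six, and the heat knob hasn't moved. Next is the start key.

Emit:
carry_out(deltas=[-0.045,0.004,0,0,0,0,-0.089,0.008,0.01,0,0,0,-0.089,0.008,0.045,0,0,0,-0.089,0.008,0.078,0,0,0,-0.089,0.008,0.083,0,0,0])

```text
time: 8.85
eef_pos: [0.5535, -0.0645, 0.0934]
tcp_rot: [0.742, 0.657, 0.118, 0.052]
contact_force: [0.3, -0.6, -0.6]
opening: 0.002
finger_force: 0.0
```

```bash
python3 -c "
from pf import *
p=O+F@np.array([0,-.072,.021]);print(delta(p,F@(R.from_euler('z',66,degrees=True).as_matrix()@np.diag([1,-1,-1]))),inpanel())"
```

```text
[-0.0002  0.0033  0.006  -0.0047 -0.0024  0.0004] (array([-0.0029, -0.0705,  0.027 ]), 'toolx deg', np.float64(66.02), 'z', array([-0.003,  0.004, -1.   ]), 'F', array([-0.02, -0.63, -0.6 ]), 8.85)
```

Emit:
carry_out(deltas=[0,0.002,0.003,0,0,0,0,0.003,0.006,0,0,0,0,0.003,0.008,0,0,0,0,0.003,0.009,0,0,0,0,0.003,0.009,0,0,0])

```text
time: 9.48
eef_pos: [0.5604, -0.0652, 0.0888]
tcp_rot: [0.742, 0.657, 0.12, 0.054]
contact_force: [-0.4, 0.4, -0.3]
opening: -0.0
finger_force: 0.0
```

```bash
python3 -c "
from pf import *
print(inpanel())"
```

```text
(array([ 0.0021, -0.0732,  0.0209]), 'toolx deg', np.float64(66.0), 'z', array([ 0.002,  0.   , -1.   ]), 'F', array([-0.34,  0.51, -0.26]), 9.475)
```

Emit:
carry_out(deltas=[0,-0.001,0.002,0,0,0,0,-0.001,0.004,0,0,0,0,-0.001,0.005,0,0,0,0,-0.001,0.005,0,0,0])

```text
time: 9.98
eef_pos: [0.5615, -0.0649, 0.0843]
tcp_rot: [0.742, 0.657, 0.12, 0.055]
contact_force: [1.7, -0.1, 4.7]
opening: 0.001
finger_force: 2.0
```

```bash
python3 -c "
from pf import *
print(inpanel())"
```

```text
(array([ 0.002 , -0.0732,  0.0163]), 'toolx deg', np.float64(65.99), 'z', array([ 0.003, -0.001, -1.   ]), 'F', array([ 2.79, -0.59,  4.15]), 9.975)
```

Emit:
carry_out(deltas=[0,0,0.0005,0,0,0,0,0,0.001,0,0,0,0,0,0.0015,0,0,0,0,0,0.0015,0,0,0])

```text
time: 10.48
eef_pos: [0.5617, -0.0649, 0.0838]
tcp_rot: [0.742, 0.657, 0.12, 0.055]
contact_force: [-3.5, 1.3, 11.2]
opening: -0.001
finger_force: 5.7
```

The force is 11 N against a 4.5 N spring, so the key is on its stop. Now I'll withdraw.

Emit:
carry_out(deltas=[0,0,-0.006,0,0,0,0,0,-0.02,0,0,0,0,0,-0.06,0,0,0,0,0,-0.1,0,0,0,0,0,-0.14,0,0,0])

```text
time: 11.1
eef_pos: [0.5245, -0.075, 0.2174]
tcp_rot: [0.743, 0.657, 0.118, 0.053]
contact_force: [0.2, -0.3, 0.2]
opening: -0.0
finger_force: 0.0
```

Emit:
carry_out(deltas=[0.03,0,-0.01,0,0,0,0.06,0,-0.02,0,0,0,0.08,0,-0.02,0,0,0,0.08,0,-0.02,0,0,0])

```text
time: 11.6
eef_pos: [0.5289, 0.0033, 0.2446]
tcp_rot: [0.742, 0.658, 0.119, 0.054]
contact_force: [0.2, -0.0, 0.8]
opening: -0.0
finger_force: 0.0
```

```bash
python3 -c "
from pf import *
print(inpanel())
K,T=wcam();im,d=ctrl.read_camera('wrist');cv2.imwrite('pics/w6.png',im[...,::-1]);np.savez('pics/w6.npz',im=im,d=d,K=K,T=T)"; python3 chk.py pics/w6.npz
```

```text
(array([0.0327, 0.0015, 0.1739]), 'toolx deg', np.float64(66.11), 'z', array([-0.001,  0.001, -1.   ]), 'F', array([ 0.35, -0.05,  0.73]), 11.6)
speed 706 ((0.5948066711425781, -0.023515701293945312), (13.22744083404541, 54.200286865234375), 60.53668975830078) 21
 line mean [ 0.0174 -0.01  ] knob deg by mean 179.74830823629364 by dir 182.19848085635263
heat 737 ((0.13533496856689453, -0.1910381317138672), (54.8337516784668, 13.332345962524414), 67.18106842041016) 71
 line mean [0.0047 0.0113] knob deg by mean 82.53105663442274 by dir 81.71607810123126
```

View pics/w6.png

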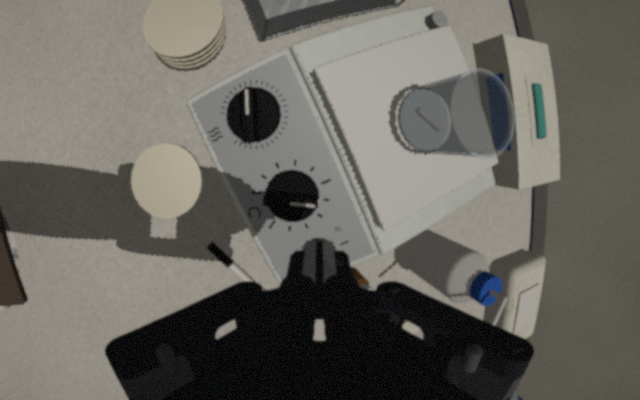

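The selector's white line at (302,205) reads 180° (position six). The heat knob at (252,113) is unchanged, the beaker and the other visible things are in place, and the hand is clear. Handing in.

```bash
python3 -c "
from plant import ctrl
print(ctrl.sign_off())"
```

```text
the job is handed in; nothing more can be done
None
```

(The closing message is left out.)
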